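# Tap the specimen dish central on the floating cold stage and cover it

### The job

The closed specimen dish has been left off-centre on the cold inspection stage, which floats on soft springs and carries it back a little after every tap. Tap it sideways with the fingertips, and back from the opposite side whenever it has gone past, until it rests centred on the raised silver disc to within 2 mm; tap slowly and gently (under 6 N and 10 cm/s, or the specimens shift), never lift it, and keep the fingers off the stage itself. Then set the clear cover gently over it, fully down around the silver disc without bearing on the dish, and let go, leaving the jar, spray bottle and tweezers where they are.

Things in the scene. Friction and masses are not known exactly. Their poses are not given: they have to be found in the camera images.
- station: Grey isolation base, 190 x 190 x 32 mm, fixed on the table; origin under its centre on the table, z up. On it a black drum (the cold stage) floats on soft springs: pushed sideways, even lightly, it gives by millimetres, alike in every direction (stops at 14 mm), and once let go it swings back to the middle of the base within a second, with what lies on it. It does not give downwards.
- mark (a point): Centre of the top face of the stage's raised silver disc when the stage is at rest: on the base's axis, 96 mm above the table; fixed to the base, it does not follow the stage's sway. The silver disc is 96 mm across and 4 mm high, square edged; the black drum top around it is 136 mm across and flat, 92 mm above the table.
- dish: Loose round specimen dish, 90 mm across, 18 mm high, straight sided, closed: steel bottom, blue rim, clear lid, tan pad inside. 0.30 to 0.49 kg. On the silver disc it takes 1.4 to 3.5 N to slide (more if the finger drags it down): the stage first gives 3 to 8 mm, and takes it back as much when let go. Origin: centre of its underside, z up. Centred, it leaves a silver rim of 3 mm.
- cover: Loose clear round cover, open below, with black foot ring and black knob: bore 100 mm, outside 109 mm, 34 mm high without the knob, 30 mm deep inside, 0.22 kg. Starts on the table. Origin at the centre of its open foot, z up. Seated, its foot stands on the black drum top around the silver disc (2 mm to spare all round), origin 92 mm above the table.
- cover_knob (a point): Point on the axis of the cover's knob (black, upright, 24 mm in diameter, 28 mm tall, rising from 34 to 62 mm above the cover's foot), 56 mm above the cover's foot: the grip point.
- jar: Bystander: amber specimen jar with white cap, 60 mm across, 85 mm tall; origin at the centre of its underside.
- spray: Bystander: white spray bottle with black trigger head, 68 mm across, 158 mm tall; origin at the centre of its underside, nozzle towards its -x.
- tweezers: Bystander: steel tweezers lying flat on the table, about 135 mm long, 9 mm high, tips towards its +x; origin on the table about mid-length.
There are look-alikes about, which are no part of the job. What is shaped like the cover but blue is not meant. There is more than one size of the dish; the one meant has the size given above.

How it is judged:
By the outcome, as a careful person would: the job done as asked, in the order asked, and still so for the second after the job is handed in, with the robot touching nothing.
It also fails if it takes over 67 s, if anything falls off the work surface, if the arm or the gripper's body presses on something with over 40 N, if the wrist force passes 120 N, or if a joint passes its speed limit or range.

### The arm

A 7-joint arm with a two-finger parallel gripper is mounted at the origin on the work surface. World frame = base frame: x ahead of the robot, y to its left, z up, the work surface at z = 0. Lengths are in m, angles in rad, forces in N, time in s.
With the tool pointing down it reaches from about 0.4 to 0.85 m from the base axis. Payload 10.4 kg.
Tool frame: the origin (TCP) lies between the finger pads; the fingertips stand 14 mm ahead of it and the grasp point (between the pads) lies 5 mm behind it (r.finger_overhang is the z of the fingertips in the tool frame, in m); z points along the fingers, y is the line along which they close (so a half turn about z gives the same grasp; the last joint's range is limited). The gripper opens to 87 mm and grips with 3 to 60 N. Pads are 19 mm wide; open, the fingers measure 117 mm over their backs; the gripper's body (75 mm by 190 mm) begins 51 mm behind the grasp point.
Start: joints at [1.18, 0.332, -0.065, 1.46, 0.022, 1.35, -0.088], TCP at [0.225, -0.583, 0.237] pointing down, gripper open.
Joint ranges: [-2.6, 2.6], [-0.5, 2.12], [-1.47, 1.34], [0.16, 2.42], [-1.27, 4.41], [0.06, 2.06], [-2.6, 2.6]. Speed limits (rad/s): [2.22, 2.22, 2.79, 2.79, 3.14, 3.14, 3.14].

### API

Orientations are given as a unit quaternion [x, y, z, w].
In Python, from bench import r, optics gives the robot as it stands.
- The arm moves only by the shell command python3 -m pendant 'ROWS' [FORCE]. ROWS is JSON, a list of rows, each a list of 7 numbers: the closure, from -1 (fully open) to 1 (shut), then the shift along the tool's x, y, z scaled (see below), then the turn, a rotation vector about the tool's x, y, z scaled (see below). In form: [[grip, x, y, z, rx, ry, rz], ...]. A call has 1 to 8 rows; each row is the pose to reach, as a shift and turn from the pose commanded when the call began, along the tool's axes at that moment; what a row does not reach only later rows make up. The controller multiplies each number of a shift by 0.3 m and each number of a turn by 120 degrees. A row lasts 1/8 s, in which the tool goes at most 62.5 mm and 10.7 degrees, less where a joint would pass 70% of its speed; a pose out of reach is approached as far as the arm can. A call with a number of a shift or a turn outside -1 to 1 is refused whole. A call with a gripper value outside its range is refused whole. The fingers move at their own pace and stop on an object; FORCE is the grip in N (left out, the last holds). Time passes only in rows, so rows that repeat a pose let the fingers close. It gives the time, the measured TCP pose, the force, the opening and the grip force at its end, in the units of the state.
- r.read_state(): the state, without advancing time (a new reading comes with each control period).
- optics.camera(name): name is "side" or "top" or "wrist"; returns a dict with "pixels" (480x640x3 uint8, red, green, blue), "vfov" (degrees; the focal length in pixels is half the picture's height over the tangent of half this angle, whatever the lens; pixels are square), "cx", "cy" (the principal point, pixels), "D" ([k1, k2, p1, p2, k3] as OpenCV has them; the pictures are not rectified), "rvec" (rotation vector, rad) and "tvec" (3), from world to camera coordinates, as OpenCV has them. Camera axes: x right, y down, z forward; pixel columns grow to the right and rows downward; lengths in m; the calibration is good to about 2 mm. A picture is of the moment at which its call begins. There is no depth.
- r.close_job(): hands the job in; it is judged then, once.
The state is a dict: "time": time; "joint_positions": joint angles; "joint_vel": joint speeds; "joint_torque": joint torques, N m; "ee_pos": TCP position; "eef_rot": TCP orientation; "ft_force": force on the tool from outside, world axes, zero at the start; "torque": the same for the moment, N m; "width": finger opening in m; "grip_force": force on a finger pad.
Only numpy, scipy, OpenCV 4.12 (cv2) and the standard library are available. Lean on these libraries where they do the work, as an engineer would, in place of code of your own. Each camera call takes 0.05 s, during which the arm holds its last target. There are 200 camera calls.

## Working session

There is one attempt and no reset: what is moved stays moved. The work goes in short steps, Python scripts to look and compute and a shell command to move; the robot and the scene stay as the last step left them, time stands still between calls to the robot, and variables do not carry over. Pictures are saved under pics/ and viewed, at most 12 in all, crops included, and the job is handed in when it is done.

```bash
mkdir -p pics; ls
cat > h.py <<'E'
import numpy as np, cv2
from bench import r, optics
from scipy.spatial.transform import Rotation as R
def cam(n):
    c=optics.camera(n); p=c['pixels']; f=p.shape[0]/2/np.tan(np.radians(c['vfov'])/2)
    c['K']=np.array([[f,0,c['cx']],[0,f,c['cy']],[0,0,1.]]); c['Rm']=cv2.Rodrigues(np.array(c['rvec'],float))[0]
    c['t']=np.array(c['tvec'],float); c['D']=np.array(c['D'],float); c['o']=-c['Rm'].T@c['t']; c['bgr']=p[:,:,::-1].copy(); return c
def ray(c,uv):
    uv=np.array(uv,float).reshape(-1,1,2); n=cv2.undistortPoints(uv,c['K'],c['D'])[:,0]
    return np.c_[n,np.ones(len(n))]@c['Rm']
def onz(c,uv,z):
    d=ray(c,uv); return c['o']+d*((z-c['o'][2])/d[:,2])[:,None]
def proj(c,X):
    return cv2.projectPoints(np.array(X,float).reshape(-1,1,3),c['Rm'],c['t'],c['K'],c['D'])[0][:,0] if 0 else cv2.projectPoints(np.array(X,float).reshape(-1,1,3),cv2.Rodrigues(c['Rm'])[0],c['t'],c['K'],c['D'])[0][:,0]
def tri(rays):
    A=np.zeros((3,3));b=np.zeros(3)
    for o,d in rays:
        d=d/np.linalg.norm(d);P=np.eye(3)-np.outer(d,d);A+=P;b+=P@o
    X=np.linalg.solve(A,b); return X,[np.linalg.norm(np.cross(X-o,d/np.linalg.norm(d))) for o,d in rays]
def st():
    s=r.read_state(); print('t',round(s['time'],2),'tcp',np.round(s['ee_pos'],4),'q',np.round(s['eef_rot'],3),'F',np.round(s['ft_force'],2),'w',round(s['width'],4),'g',s['grip_force'],'j',np.round(s['joint_positions'],2)); return s
E
python3 - <<'E'
from h import *
st(); print(r.finger_overhang)
a=[cam(n) for n in('top','side')]
for c,n in zip(a,('top','side')):
    cv2.imwrite(f'pics/{n}0.png',c['bgr']); print(n,c['o'],c['K'][0,0],c['D'])
c=cam('wrist');cv2.imwrite('pics/w0.png',c['bgr']);print(c['o'],c['K'][0,0])
E
```

```text
pics
t 0.0 tcp [ 0.2246 -0.5828  0.2357] q [ 0.983  0.183 -0.    -0.001] F [ 0.92 -0.5  -0.3 ] w 0.0866 g 0.0 j [ 1.18  0.33 -0.06  1.46  0.02  1.35 -0.09]
0.014
top [ 0.41853051 -0.04100758  1.12978505] 458.69421706112286 [-0.10892287  0.          0.          0.          0.        ]
side [0.35864085 0.92729226 0.82936946] 598.8481354674482 [-0.12030516  0.          0.          0.          0.        ]
[ 0.2952608  -0.5548263   0.38290798] 371.34891100998726
```

View pics/top0.png

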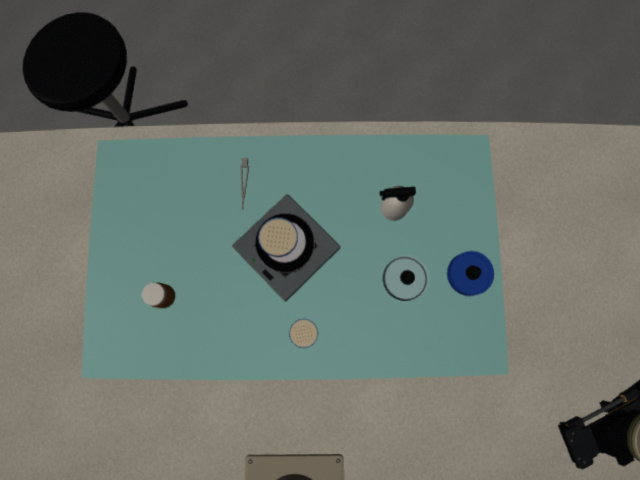

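View pics/side0.png

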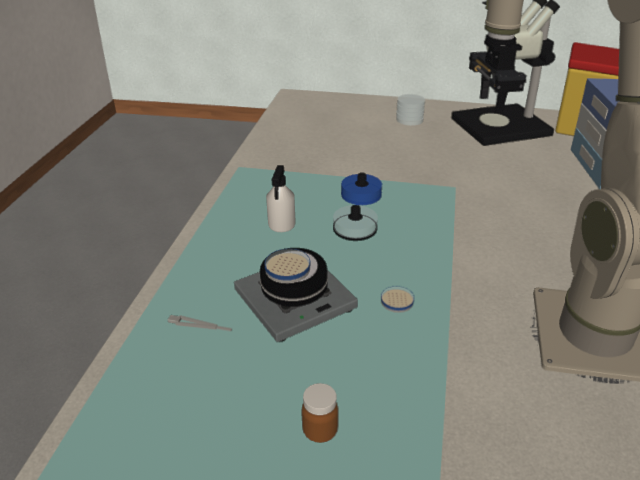

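The top view shows the station at about (287,247), with the dish on it displaced toward (278,238). The clear cover is at (405,278), the blue decoy at (472,273), and a small dish decoy at (304,333). The side view agrees. Next I'll get coarse positions from two views.

Run:
```python
from h import *
a=cam('top');b=cam('side')
for n,uv,z in [('base corners',[(287,194),(340,247),(287,301),(232,245)],.032),('dish',[(278,238)],.114),('cover knob top',[(408,277)],.062),('bluetop',[(474,272)],.062),('jar',[(153,294)],.085),('spray',[(398,192)],.158),('tw',[(244,180)],.005),('small',[(304,333)],.018)]:
    print(n,np.round(onz(a,uv,z),3).tolist())
for n,u,v in [('dish',(278,237),(290,263)),('knob',(408,277),(356,210))]:
    print(n,tri([(a['o'],ray(a,u)[0]),(b['o'],ray(b,v)[0])]))
w=cam('wrist');s=st();T=R.from_quat(s['eef_rot']).as_matrix()
print('cam in tool',T.T@(w['o']-s['ee_pos']),'axis in tool',T.T@w['Rm'].T)
```

```text
base corners [[0.74, 0.01, 0.032], [0.605, -0.118, 0.032], [0.476, 0.011, 0.032], [0.613, 0.145, 0.032]]
dish [[0.613, 0.027, 0.114]]
cover knob top [[0.526, -0.274, 0.062]]
bluetop [[0.535, -0.433, 0.062]]
jar [[0.491, 0.318, 0.085]]
spray [[0.705, -0.24, 0.158]]
tw [[0.787, 0.122, 0.005]]
small [[0.4, -0.028, 0.018]]
dish (array([0.61425125, 0.02718389, 0.11125823]), [np.float64(0.001472169730082746), np.float64(0.001472169730083144)])
knob (array([ 0.5272776 , -0.27521789,  0.05544244]), [np.float64(0.000501888347039507), np.float64(0.0005018883470396488)])
t 0.3 tcp [ 0.2247 -0.5831  0.2363] q [ 0.983  0.183 -0.    -0.   ] F [ 0.52  0.24 -0.12] w 0.0871 g 0.0 j [ 1.18  0.33 -0.06  1.46  0.02  1.35 -0.09]
cam in tool [ 0.07601752 -0.00100722 -0.14695256] axis in tool [[-1.30964268e-03 -9.59703879e-01 -2.81010229e-01]
 [ 9.99998878e-01 -1.46103534e-03  3.29240915e-04]
 [-7.26539658e-04 -2.81009483e-01  9.59704716e-01]]
```

```bash
python3 -m pendant '[[1,1,-0.79,0,0,0,0],[1,1,-0.79,0,0,0,0],[1,1,-0.79,0,0,0,0],[1,1,-0.79,0,0,0,0],[1,1,-0.79,0,0,0,0],[1,1,-0.79,0,0,0,0],[1,1,-0.79,0,0,0,0]]' 10; python3 -m pendant '[[1,0.83,-0.66,0,0,0,0.35],[1,0.83,-0.66,0,0,0,0.35],[1,0.83,-0.66,0,0,0,0.35],[1,0.83,-0.66,0,0,0,0.35],[1,0.83,-0.66,0,0,0,0.35],[1,0.83,-0.66,0,0,0,0.35],[1,0.83,-0.66,0,0,0,0.35],[1,0.83,-0.66,0,0,0,0.35]]'
python3 - <<'E'
from h import *
st();c=cam('wrist');cv2.imwrite('pics/w1.png',c['bgr']);print(c['o'])
E
```

```text
time: 1.18
ee_pos: [0.4217, -0.2499, 0.2369]
eef_rot: [0.982, 0.186, 0.001, -0.0]
ft_force: [0.3, -0.7, 0.4]
width: 0.0251
grip_force: 0.0
time: 2.17
ee_pos: [0.5805, 0.0186, 0.2362]
eef_rot: [0.983, -0.182, -0.0, 0.0]
ft_force: [-0.4, -0.2, -0.2]
width: 0.0007
grip_force: 0.0
t 2.17 tcp [0.5805 0.0186 0.2362] q [ 0.983 -0.182 -0.     0.   ] F [-0.36 -0.17 -0.21] w 0.0007 g 0.0 j [ 0.35  0.29 -0.56  1.56  0.15  1.34 -2.16]
[ 0.65123469 -0.00837411  0.38325416]
```

View pics/w1.png

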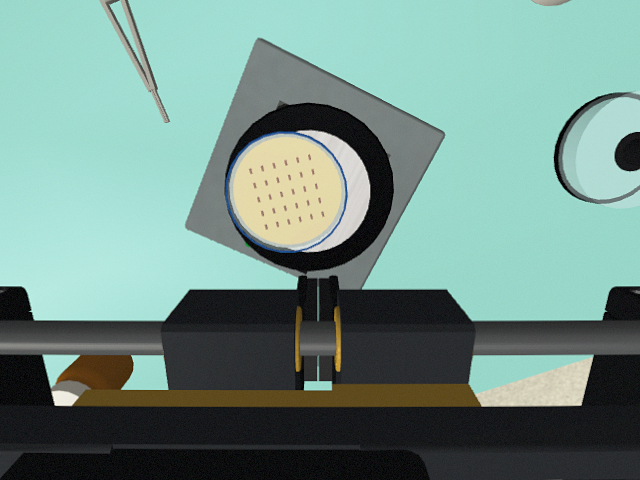

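The wrist view shows the blue-rimmed dish centred near (286,192). The silver disc shows as a crescent to its right reaching x≈370, and the black drum is centred near (309,187). I'll fit these circles in the world plane.

```bash
cat >> h.py <<'E'
from scipy.optimize import least_squares
def circ(P,rad=None):
    m=P.mean(0)
    if rad: f=lambda x:np.hypot(*(P-x[:2]).T)-rad; x0=m
    else: f=lambda x:np.hypot(*(P-x[:2]).T)-x[2]; x0=[*m,.05]
    s=least_squares(f,x0,loss='soft_l1',f_scale=.0005); return s.x,np.sqrt(np.median(s.fun**2)),len(P)
def measure(c=None,zr=.114,v=True,near=(.61,.012)):
    c=c or cam('wrist'); img=c['bgr']; hsv=cv2.cvtColor(img,cv2.COLOR_BGR2HSV)
    yy,xx=np.mgrid[:480,:640]; W=onz(c,np.c_[xx.ravel(),yy.ravel()],.096)[:,:2].reshape(480,640,2)
    roi=np.hypot(*(np.moveaxis(W,2,0)-np.array(near)[:,None,None]))<.075
    blue=((cv2.inRange(hsv,(100,90,60),(125,255,255))>0)&roi).astype(np.uint8)
    n,l,s,_=cv2.connectedComponentsWithStats(blue,connectivity=8); k=1+np.argmax(s[1:,2]*s[1:,3])
    # outer edge: blue pixels hull
    P=np.argwhere(l==k)[:,::-1].astype(np.float32); h=cv2.convexHull(P)[:,0]
    h=h+0.5*(h-h.mean(0))/np.linalg.norm(h-h.mean(0),axis=1)[:,None]
    D=circ(onz(c,h,zr)[:,:2]); D2=circ(onz(c,h,zr)[:,:2],.045)
    sil=((hsv[...,1]<60)&(hsv[...,2]>140)&roi).astype(np.uint8)
    cs,_=cv2.findContours(sil,cv2.RETR_EXTERNAL,cv2.CHAIN_APPROX_NONE)
    Q=np.vstack([q[:,0] for q in cs if len(q)>8]).astype(float)
    g=Q-np.array(proj(c,[*near,.096])[0]); Q=Q+.5*g/np.linalg.norm(g,axis=1)[:,None]
    d0=proj(c,[*D[0][:2],zr])[0]; r0=np.linalg.norm(h-d0,axis=1).mean()
    ok=np.linalg.norm(Q-d0,axis=1)>r0+3; S=onz(c,Q[ok],.096)[:,:2]
    SF=circ(S); S2=circ(S,.048)
    if v:
        print('dish',D,D2);print('silver',SF,S2)
    return D,D2,SF,S2
E
python3 - <<'E'
from h import *
c=cam('wrist')
for z in (.114,.105):
    D,D2,S,S2=measure(c,z); print('off',D[0][:2]-S2[0])
# drum: black contour
h=cv2.cvtColor(c['bgr'],cv2.COLOR_BGR2GRAY); 
img=c['bgr']; m=(img.max(2)<60).astype(np.uint8); m[275:]=0
cs,_=cv2.findContours(m,cv2.RETR_EXTERNAL,cv2.CHAIN_APPROX_NONE); q=max(cs,key=cv2.contourArea)
P=cv2.convexHull(q)[:,0].astype(float); print(P.min(0),P.max(0)); print('drum',circ(onz(c,P,.092)[:,:2]))
# base corners
m=cv2.inRange(cv2.cvtColor(img,cv2.COLOR_BGR2HSV),(0,0,60),(180,40,150));m[285:]=0
t=cam('top');g=cv2.cvtColor(t['bgr'],cv2.COLOR_BGR2HSV);m=((g[...,1]<60)&(g[...,2]<125)).astype(np.uint8);m[:185]=0;m[310:]=0;m[:,:220]=0;m[:,350:]=0
cs,_=cv2.findContours(m,cv2.RETR_EXTERNAL,cv2.CHAIN_APPROX_NONE);q=max(cs,key=cv2.contourArea);rc=cv2.minAreaRect(q);print('base top',rc,onz(t,rc[0],.032))
E
```

```text
dish (array([0.61641343, 0.02946543, 0.04504329]), np.float64(0.00013294642980396433), 44) (array([0.61641947, 0.02946346]), np.float64(0.00012965455890779484), 44)
silver (array([0.60737641, 0.0280945 , 0.05822825]), np.float64(0.0018250207376243547), 248) (array([0.60789645, 0.0161693 ]), np.float64(0.0006202188051699523), 248)
off [0.00851698 0.01329613]
dish (array([0.61525486, 0.0307461 , 0.04654783]), np.float64(0.00013736911141395142), 44) (array([0.61603252, 0.03092712]), np.float64(0.0013463572196210547), 44)
silver (array([0.60737641, 0.0280945 , 0.05822825]), np.float64(0.0018250207376243547), 248) (array([0.60789645, 0.0161693 ]), np.float64(0.0006202188051699523), 248)
off [0.00735841 0.0145768 ]
[225. 103.] [392. 273.]
drum (array([0.6089386 , 0.01476519, 0.06646061]), np.float64(0.00010092989251002637), 52)
base top ((279.5, 247.0), (124.0, 119.0), 90.0) [[0.60630182 0.02904278 0.032     ]]
```

```bash
python3 - <<'E'
s=open('h.py').read()
s=s.replace("    SF=circ(S); S2=circ(S,.048)\n","""    x=np.array(near)
    for tol in (.006,.003,.002,.0015):
        G=S[abs(np.hypot(*(S-x).T)-.048)<tol]; S2=circ(G,.048); x=S2[0]
    SF=circ(G)
""")
open('h.py','w').write(s)
E
python3 - <<'E'
from h import *
c=cam('wrist'); D,D2,S,S2=measure(c,near=(.609,.0148)); print('off',D[0][:2]-S2[0])
c['bgr']; img=c['bgr'].copy()
a=np.linspace(0,6.283,200)
for ctr,rd,z,col in ((S2[0],.048,.096,(0,0,255)),(D[0],.045,.114,(0,255,0)),(S2[0],.068,.092,(255,0,255))):
    p=proj(c,np.c_[ctr[0]+rd*np.cos(a),ctr[1]+rd*np.sin(a),0*a+z]); 
    cv2.polylines(img,[np.round(p*8).astype(np.int32)],True,col,1,shift=3)
cv2.imwrite('pics/m1.png',cv2.resize(img[90:290,200:420],None,fx=2.9,fy=2.9,interpolation=0))
E
```

```text
dish (array([0.61644514, 0.02948437, 0.04501208]), np.float64(0.00011621808093720265), 43) (array([0.61644507, 0.02948371]), np.float64(0.00011225006251540381), 43)
silver (array([0.60827247, 0.01536104, 0.04772602]), np.float64(0.00018770579771176105), 177) (array([0.60834043, 0.01570222]), np.float64(0.00019586577222378831), 177)
off [0.00810471 0.01378215]
```

View pics/m1.png

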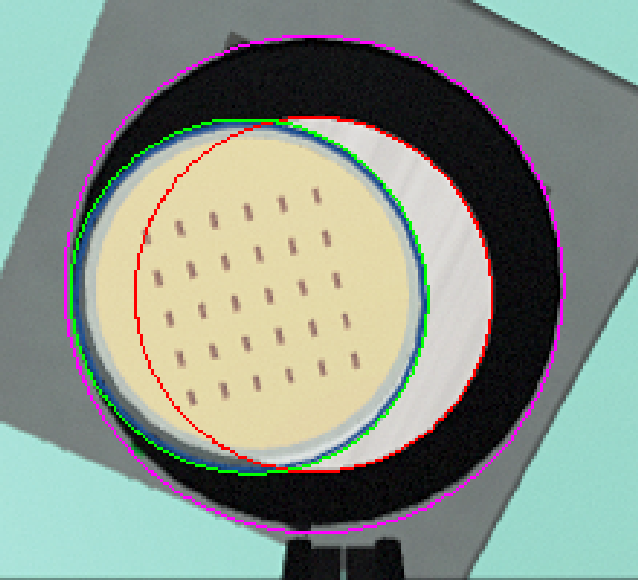

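The overlay matches: red is the silver disc, green the dish and magenta the drum. The offset is (8.1, 13.8) mm from the mark at (0.6083, 0.0155). I'll go down beside the dish.

```bash
python3 -m pendant '[[1,0.139,-0.314,0,0,0,0.08],[1,0.139,-0.314,0,0,0,0.08],[1,0.139,-0.314,0.15,0,0,0.08],[1,0.139,-0.314,0.3,0,0,0.08],[1,0.139,-0.314,0.4,0,0,0.08],[1,0.139,-0.314,0.4,0,0,0.08],[1,0.139,-0.314,0.4,0,0,0.08]]'
python3 - <<'E'
from h import *
s=st();D,D2,S,S2=measure(near=(.6083,.0155))
T=R.from_quat(s['eef_rot']).as_matrix();print(T[:,1], (D[0][:2]-s['ee_pos'][:2])@T[:2,1],(D[0][:2]-s['ee_pos'][:2])@T[:2,0])
E
```

```text
time: 3.25
ee_pos: [0.654, 0.0929, 0.1183]
eef_rot: [0.965, -0.264, 0.001, -0.0]
ft_force: [-0.4, -0.4, 0.1]
width: 0.0005
grip_force: 0.0
t 3.25 tcp [0.654  0.0929 0.1183] q [ 0.965 -0.264  0.001 -0.   ] F [-0.41 -0.45  0.05] w 0.0005 g 0.0 j [ 0.17  0.55 -0.52  1.48  0.28  1.19 -2.5 ]
dish (array([0.61802443, 0.0315497 , 0.04615191]), np.float64(0.0003989259312454155), 39) (array([0.61918657, 0.03055676]), np.float64(0.0006340054082605781), 39)
silver (array([0.60882559, 0.01605035, 0.04778899]), np.float64(0.00011876233596352231), 199) (array([0.60875707, 0.01629565]), np.float64(0.0001161566583393614), 199)
[-0.50849371 -0.86106492 -0.00116264] 0.07113482572892971 0.00021649204554339066
```

```bash
python3 -m pendant '[[1,0,0.013,0.004,0,0,0],[1,0,0.026,0.008,0,0,0],[1,0,0.036,0.008,0,0,0],[1,0,0.046,0.008,0,0,0],[1,0,0.056,0.008,0,0,0],[1,0,0.066,0.008,0,0,0],[1,0,0.076,0.008,0,0,0],[1,0,0.076,0.008,0,0,0]]'
python3 - <<'E'
from h import *
s=st();c=cam('wrist');cv2.imwrite('pics/p1.png',c['bgr']);D,D2,S,S2=measure(c,near=(.6083,.0155))
st();print('off',D[0][:2]-S2[0],D2[0]-S2[0])
E
```

```text
time: 4.3
ee_pos: [0.6417, 0.0734, 0.1142]
eef_rot: [0.965, -0.263, 0.0, -0.0]
ft_force: [2.1, 2.0, -0.8]
width: 0.0008
grip_force: 0.7
t 4.3 tcp [0.6417 0.0734 0.1142] q [ 0.965 -0.263  0.    -0.   ] F [ 2.07  1.98 -0.81] w 0.0008 g 0.6718567572534084 j [ 0.21  0.52 -0.52  1.52  0.27  1.17 -2.47]
dish (array([0.61631014, 0.02730771, 0.04546124]), np.float64(0.0005737666173878941), 31) (array([0.61675173, 0.02692555]), np.float64(0.0006752915992577282), 31)
silver (array([0.60695569, 0.01281322, 0.04778298]), np.float64(9.81857951943433e-05), 210) (array([0.60688186, 0.01306636]), np.float64(0.00010369563726954626), 210)
t 4.35 tcp [0.6417 0.0736 0.1142] q [ 0.965 -0.263  0.    -0.   ] F [ 0.31  1.13 -0.31] w 0.0006 g 0.6876368634402752 j [ 0.21  0.52 -0.52  1.52  0.27  1.17 -2.47]
off [0.00942828 0.01424134] [0.00986988 0.01385919]
```

View pics/p1.png

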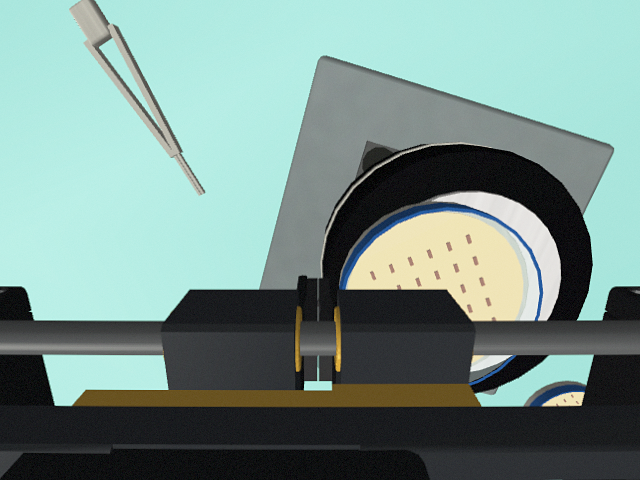

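The gripper body hides part of the dish: the visible arc runs from (340,290) over (440,205) to (545,300). The finger is at (310,285), in contact, and the stage has given about 4 mm. I'll make the fit robust and keep pushing.

```bash
python3 - <<'E'
s=open('h.py').read()
s=s.replace("D2=circ(onz(c,h,zr)[:,:2],.045)\n","""D2=circ(onz(c,h,zr)[:,:2],.045)
    H=onz(c,h,zr)[:,:2]
    for tol in (.002,.001,.0006):
        G=H[abs(np.hypot(*(H-D2[0]).T)-.045)<tol]; D2=circ(G,.045)
""")
open('h.py','w').write(s)
E
python3 -m pendant '[[1,0,0.01,0,0,0,0],[1,0,0.02,0,0,0,0],[1,0,0.03,0,0,0,0],[1,0,0.04,0,0,0,0],[1,0,0.04,0,0,0,0]]'
python3 - <<'E'
from h import *
s=st();D,D2,S,S2=measure(near=(.605,.01))
print('off',D2[0]-S2[0])
E
```

```text
time: 4.97
ee_pos: [0.6355, 0.0628, 0.1142]
eef_rot: [0.965, -0.263, 0.0, 0.0]
ft_force: [0.7, 1.5, -0.5]
width: 0.0006
grip_force: 0.9
t 4.97 tcp [0.6355 0.0628 0.1142] q [ 0.965 -0.263  0.     0.   ] F [ 0.66  1.46 -0.55] w 0.0006 g 0.8956930227577686 j [ 0.22  0.51 -0.52  1.54  0.27  1.17 -2.46]
dish (array([0.61006606, 0.0168149 , 0.04561675]), np.float64(0.0005411602164497633), 32) (array([0.61106207, 0.01603169]), np.float64(0.00024258429161898992), 19)
silver (array([0.60676796, 0.01198767, 0.04772981]), np.float64(0.00012240592381936727), 198) (array([0.6065406, 0.0122029]), np.float64(0.00012972437675774903), 198)
off [0.00452147 0.00382878]
```

```bash
python3 -m pendant '[[1,0,0.006,0,0,0,0],[1,0,0.012,0,0,0,0],[1,0,0.012,0,0,0,0]]'; python3 -m pendant '[[1,0,-0.015,0,0,0,0],[1,0,-0.03,0,0,0,0],[1,0,-0.045,0,0,0,0],[1,0,-0.07,-0.05,0,0,0],[1,-0.1,-0.08,-0.25,0,0,0],[1,-0.24,0.1,-0.42,0,0,0],[1,-0.24,0.16,-0.42,0,0,0],[1,-0.24,0.16,-0.42,0,0,0]]'
python3 - <<'E'
from h import *
s=st();D,D2,S,S2=measure(near=(.6083,.0155))
print('off',D[0][:2]-S2[0],D2[0]-S2[0])
E
```

```text
time: 5.4
ee_pos: [0.6337, 0.0599, 0.1142]
eef_rot: [0.965, -0.263, 0.0, 0.0]
ft_force: [1.4, 0.8, 0.1]
width: 0.0004
grip_force: 1.1
time: 6.4
ee_pos: [0.5472, 0.0541, 0.2433]
eef_rot: [0.964, -0.264, 0.002, 0.0]
ft_force: [0.1, 0.4, -0.1]
width: 0.0005
grip_force: 0.0
t 6.4 tcp [0.5472 0.0541 0.2433] q [ 0.964 -0.264  0.002  0.   ] F [ 0.14  0.38 -0.1 ] w 0.0005 g 0.0 j [ 0.32  0.21 -0.58  1.63  0.12  1.33 -2.38]
dish (array([0.60903668, 0.01765872, 0.04500781]), np.float64(0.00010206469144343616), 49) (array([0.60903958, 0.01765862]), np.float64(9.382527540896524e-05), 49)
silver (array([0.60750194, 0.01587641, 0.04829346]), np.float64(0.0002121551104789718), 101) (array([0.60765503, 0.01560167]), np.float64(0.00020437190810262962), 101)
off [0.00138165 0.00205705] [0.00138455 0.00205694]
```

```bash
python3 -m pendant '[[1,0.24,-0.24,0,0,0,0],[1,0.24,-0.24,0,0,0,0],[1,0.24,-0.24,0.2,0,0,0],[1,0.24,-0.24,0.4,0,0,0],[1,0.24,-0.24,0.42,0,0,0],[1,0.24,-0.23,0.42,0,0,0],[1,0.24,-0.215,0.42,0,0,0],[1,0.24,-0.2,0.42,0,0,0]]';  python3 -m pendant '[[1,0,0.01,0,0,0,0],[1,0,0.02,0,0,0,0],[1,0,0.03,0,0,0,0],[1,0,0.04,0,0,0,0],[1,0,0.047,0,0,0,0],[1,0,0.047,0,0,0,0]]'
python3 -m pendant '[[1,0,-0.015,0,0,0,0],[1,0,-0.03,0,0,0,0],[1,0,-0.045,0,0,0,0],[1,0,-0.07,-0.05,0,0,0],[1,-0.1,-0.08,-0.25,0,0,0],[1,-0.24,0.1,-0.42,0,0,0],[1,-0.24,0.16,-0.42,0,0,0],[1,-0.24,0.16,-0.42,0,0,0]]'
python3 - <<'E'
from h import *
s=st();D,D2,S,S2=measure(near=(.6083,.0155))
print('off',D[0][:2]-S2[0],D2[0]-S2[0])
E
```

```text
time: 7.45
ee_pos: [0.6407, 0.0701, 0.1163]
eef_rot: [0.965, -0.263, 0.002, -0.0]
ft_force: [0.8, 0.5, 0.7]
width: 0.0005
grip_force: 0.0
time: 8.2
ee_pos: [0.6328, 0.0585, 0.1144]
eef_rot: [0.965, -0.263, 0.0, -0.0]
ft_force: [1.1, 2.1, 0.8]
width: 0.0004
grip_force: 1.5
time: 9.2
ee_pos: [0.5461, 0.0523, 0.2433]
eef_rot: [0.964, -0.264, 0.002, 0.0]
ft_force: [0.4, -0.7, -0.8]
width: 0.0006
grip_force: 0.0
t 9.2 tcp [0.5461 0.0523 0.2433] q [ 0.964 -0.264  0.002  0.   ] F [ 0.44 -0.69 -0.81] w 0.0006 g 0.0 j [ 0.34  0.21 -0.59  1.63  0.12  1.33 -2.38]
dish (array([0.60898697, 0.01761288, 0.04502612]), np.float64(7.456734887251876e-05), 49) (array([0.60899339, 0.01761152]), np.float64(9.725124853478956e-05), 49)
silver (array([0.60773229, 0.01543854, 0.04782573]), np.float64(0.0002096776812696155), 99) (array([0.60764183, 0.01560143]), np.float64(0.00020871637419644234), 99)
off [0.00134514 0.00201146] [0.00135156 0.00201009]
```

```bash
python3 -m pendant '[[1,0.24,-0.24,0,0,0,0],[1,0.24,-0.24,0,0,0,0],[1,0.24,-0.24,0.2,0,0,0],[1,0.24,-0.24,0.4,0,0,0],[1,0.24,-0.24,0.42,0,0,0],[1,0.24,-0.23,0.42,0,0,0],[1,0.24,-0.215,0.42,0,0,0],[1,0.24,-0.2,0.42,0,0,0]]';  python3 -m pendant '[[1,0,0.01,0,0,0,0],[1,0,0.02,0,0,0,0],[1,0,0.03,0,0,0,0],[1,0,0.04,0,0,0,0],[1,0,0.05,0,0,0,0],[1,0,0.05,0,0,0,0]]'
python3 -m pendant '[[1,0,-0.015,0,0,0,0],[1,0,-0.03,0,0,0,0],[1,0,-0.045,0,0,0,0],[1,0,-0.07,-0.05,0,0,0],[1,-0.1,-0.08,-0.25,0,0,0],[1,-0.24,0.1,-0.42,0,0,0],[1,-0.24,0.15,-0.42,0,0,0],[1,-0.24,0.15,-0.42,0,0,0]]'
python3 - <<'E'
from h import *
s=st();D,D2,S,S2=measure(near=(.6083,.0155))
print('off',D[0][:2]-S2[0],D2[0]-S2[0])
E
```

```text
time: 10.25
ee_pos: [0.6396, 0.0683, 0.1163]
eef_rot: [0.965, -0.263, 0.002, -0.0]
ft_force: [0.1, 0.2, -0.8]
width: 0.0003
grip_force: 0.0
time: 11.0
ee_pos: [0.6314, 0.0558, 0.1145]
eef_rot: [0.965, -0.263, 0.0, -0.0]
ft_force: [2.3, 3.6, 2.9]
width: 0.0002
grip_force: 1.9
time: 12.0
ee_pos: [0.5462, 0.0524, 0.2431]
eef_rot: [0.964, -0.264, 0.002, 0.0]
ft_force: [1.0, -0.4, -0.6]
width: 0.0006
grip_force: 0.0
t 12.0 tcp [0.5462 0.0524 0.2431] q [ 0.964 -0.264  0.002  0.   ] F [ 0.97 -0.39 -0.6 ] w 0.0006 g 0.0 j [ 0.36  0.21 -0.61  1.63  0.13  1.33 -2.38]
dish (array([0.60848935, 0.01682353, 0.04502426]), np.float64(0.0001189378239564948), 50) (array([0.60849305, 0.01682253]), np.float64(0.00011489615495597496), 50)
silver (array([0.60562955, 0.01912448, 0.05197761]), np.float64(0.00021826588300813396), 86) (array([0.60794706, 0.01575451]), np.float64(0.00022662963358425573), 86)
off [0.00054229 0.00106902] [0.00054598 0.00106802]
```

Run:
```python
from h import *
c=cam('wrist');cv2.imwrite('pics/c3.png',cv2.resize(c['bgr'][60:300,190:460],None,fx=2.5,fy=2.5,interpolation=0))
img=c['bgr'];D,D2,S,S2=measure(c,near=(.608,.0155))
M=np.array([.608,.0155]);g=img.max(2).astype(float)
# radial edge scan for silver outer edge (bright->black) and drum edge
def scan(r0,r1,z,sgn):
    P=[]
    for a in np.radians(np.arange(0,360,2)):
        rr=np.arange(r0,r1,.0002);X=np.c_[M[0]+rr*np.cos(a),M[1]+rr*np.sin(a),0*rr+z];uv=proj(c,X).astype(np.float32)
        v=cv2.remap(g.astype(np.float32),uv[None,:,0],uv[None,:,1],cv2.INTER_LINEAR)[0]
        v=cv2.GaussianBlur(v[None],(1,1),0)[0]; d=sgn*(v[5:]-v[:-5]);k=d.argmax()
        if d[k]>25:P.append((np.degrees(a),*X[k+2,:2]))
    return np.array(P)
for n,a in (('silver',(.0465,.051,.096,-1)),('drum',(.063,.072,.092,1))):
    P=scan(*a); x=M
    for rad in (None,):
        f=circ(P[:,1:]);G=P[abs(np.hypot(*(P[:,1:]-f[0][:2]).T)-f[0][2])<.0006];print(n,circ(G[:,1:]),circ(G[:,1:],a[0]*0+(.048 if n=='silver' else f[0][2])),np.round(G[::6,0]))
```

```text
dish (array([0.6083764 , 0.0167575 , 0.04503266]), np.float64(0.00011169816883351696), 53) (array([0.60838285, 0.0167534 ]), np.float64(0.00011746613847492954), 53)
silver (array([0.60720236, 0.01642253, 0.04894149]), np.float64(0.00016894955392301447), 86) (array([0.60778409, 0.01564561]), np.float64(0.0001865592510206349), 86)
silver (array([0.60815273, 0.01591272, 0.04802662]), np.float64(0.00017043267074273033), 179) (array([0.60815285, 0.0159103 ]), np.float64(0.0001708283252033621), 179) [  0.  12.  24.  36.  48.  60.  72.  84.  96. 108. 120. 132. 144. 156.
 168. 182. 194. 206. 218. 230. 242. 254. 266. 278. 290. 302. 314. 326.
 338. 350.]
drum (array([0.60819589, 0.01522167, 0.06636828]), np.float64(0.00011378764646219341), 169) (array([0.60819304, 0.01522391]), np.float64(0.00012444278611384307), 169) [  0.  12.  24.  36.  48.  60.  72.  84.  96. 108. 120. 132. 166. 178.
 190. 202. 214. 226. 238. 250. 262. 274. 286. 298. 310. 322. 334. 346.
 358.]
```

View pics/c3.png

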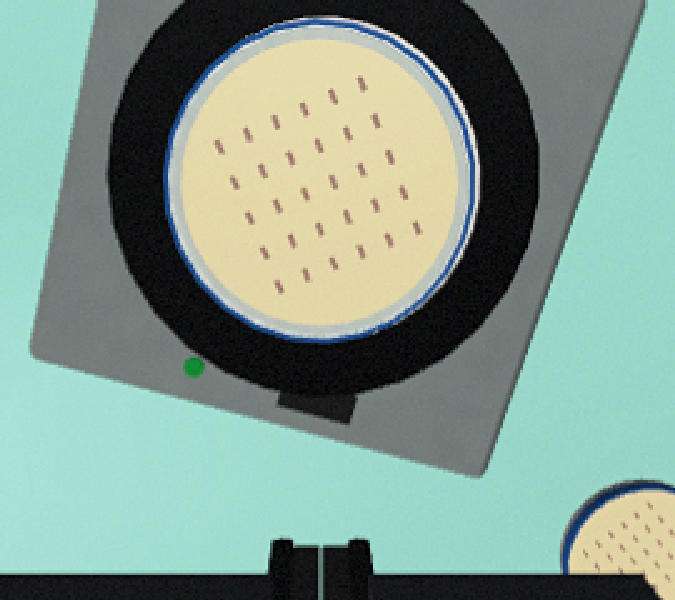

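The image shows a thin silver rim, widest on the right at (475,170), with the dish about 1.1 mm off toward +y. One more gentle tap, letting the height settle before contact.

```bash
python3 -m pendant '[[1,0.24,-0.24,0,0,0,0],[1,0.24,-0.24,0,0,0,0],[1,0.24,-0.24,0.2,0,0,0],[1,0.24,-0.24,0.4,0,0,0],[1,0.24,-0.24,0.425,0,0,0],[1,0.24,-0.24,0.425,0,0,0],[1,0.24,-0.23,0.42,0,0,0],[1,0.24,-0.22,0.418,0,0,0]]';  python3 -m pendant '[[1,0,0.012,0,0,0,0],[1,0,0.024,0,0,0,0],[1,0,0.034,0,0,0,0],[1,0,0.044,0,0,0,0],[1,0,0.054,0,0,0,0],[1,0,0.064,0,0,0,0],[1,0,0.073,0,0,0,0]]'
python3 -m pendant '[[1,0,-0.015,0,0,0,0],[1,0,-0.03,0,0,0,0],[1,0,-0.045,0,0,0,0],[1,0,-0.07,-0.05,0,0,0],[1,-0.1,-0.08,-0.25,0,0,0],[1,-0.24,0.1,-0.42,0,0,0],[1,-0.24,0.15,-0.42,0,0,0],[1,-0.24,0.15,-0.42,0,0,0]]'
python3 - <<'E'
from h import *
s=st();D,D2,S,S2=measure(near=(.6083,.0155))
t=cam('top');b=cam('side')
h=cv2.cvtColor(t['bgr'],cv2.COLOR_BGR2GRAY)
m=(h<45).astype(np.uint8);m[:255]=0;m[300:]=0;m[:,:390]=0;m[:,430:]=0
n,l,S,C=cv2.connectedComponentsWithStats(m);print('knob top',S[1:],C[1:])
h=cv2.cvtColor(b['bgr'],cv2.COLOR_BGR2GRAY);m=(h<45).astype(np.uint8);m[:195]=0;m[225:]=0;m[:,:340]=0;m[:,375:]=0
n,l,S,C=cv2.connectedComponentsWithStats(m);print('knob side',S[1:],C[1:])
E
```

```text
time: 13.1
ee_pos: [0.6428, 0.0737, 0.117]
eef_rot: [0.965, -0.263, 0.002, -0.0]
ft_force: [1.1, -0.1, 0.3]
width: 0.0001
grip_force: 0.0
time: 13.98
ee_pos: [0.6306, 0.0549, 0.1148]
eef_rot: [0.965, -0.263, 0.0, -0.0]
ft_force: [0.2, 1.8, -0.2]
width: 0.0002
grip_force: 1.0
time: 14.98
ee_pos: [0.5458, 0.0518, 0.2438]
eef_rot: [0.965, -0.264, 0.002, 0.0]
ft_force: [0.5, -0.8, -0.1]
width: 0.0007
grip_force: 0.0
t 14.97 tcp [0.5458 0.0518 0.2438] q [ 0.965 -0.264  0.002  0.   ] F [ 0.53 -0.78 -0.12] w 0.0007 g 0.0 j [ 0.37  0.21 -0.63  1.63  0.13  1.34 -2.38]
dish (array([0.6052513 , 0.01134121, 0.04494131]), np.float64(0.00011394430683597107), 53) (array([0.605246  , 0.01134528]), np.float64(0.00014024557246056918), 53)
silver (array([0.60856993, 0.01575024, 0.04713096]), np.float64(0.00018654229847392254), 146) (array([0.60763337, 0.01528699]), np.float64(0.00018769705908187453), 146)
knob top [[401 271  14  13 146]] [[407.07534247 277.04794521]]
knob side [[349 205  13  15 139]] [[355.         212.82014388]]
```

The dish slid freely this time and is now about 5.3 mm past on the -y side. I'll go round and tap it back from the opposite side.

```bash
python3 -m pendant '[[1,0.239,0.242,0,0,0,0],[1,0.239,0.242,0,0,0,0],[1,0.239,0.242,0.2,0,0,0],[1,0.239,0.242,0.4,0,0,0],[1,0.239,0.242,0.418,0,0,0],[1,0.239,0.242,0.418,0,0,0],[1,0.239,0.242,0.418,0,0,0],[1,0.239,0.242,0.418,0,0,0]]'
python3 - <<'E'
from h import *
s=st();T=R.from_quat(s['eef_rot']).as_matrix();p=s['ee_pos'];d=np.array([.6053,.0113])-p[:2];print(T[:,:2].T@np.r_[d,0])
D,D2,S,S2=measure(near=(.6075,.0155))
E
```

```text
time: 16.12
ee_pos: [0.5718, -0.0462, 0.1172]
eef_rot: [0.965, -0.263, 0.001, -0.0]
ft_force: [-0.4, -0.6, -0.2]
width: 0.0006
grip_force: 0.0
t 16.12 tcp [ 0.5718 -0.0462  0.1172] q [ 0.965 -0.263  0.001 -0.   ] F [-0.36 -0.62 -0.24] w 0.0006 g 0.0 j [ 0.45  0.37 -0.55  1.72  0.21  1.11 -2.26]
[-0.00033112 -0.06652957]
dish (array([0.60453087, 0.00929831, 0.04642027]), np.float64(0.00042388417203391963), 34) (array([0.60588371, 0.00801642]), np.float64(0.0002621414681684035), 18)
silver (array([0.60854641, 0.01435545, 0.04747584]), np.float64(0.0001174059226674897), 180) (array([0.60798055, 0.01453535]), np.float64(0.00013046151279489317), 180)
```

```bash
python3 -m pendant '[[1,0,-0.013,0,0,0,0],[1,0,-0.025,0,0,0,0],[1,0,-0.035,0,0,0,0],[1,0,-0.044,0,0,0,0],[1,0,-0.052,0,0,0,0],[1,0,-0.06,0,0,0,0],[1,0,-0.066,0,0,0,0],[1,0,-0.066,0,0,0,0]]'
python3 -m pendant '[[1,0,0.015,0,0,0,0],[1,0,0.03,0,0,0,0],[1,0,0.045,0,0,0,0],[1,0,0.07,-0.05,0,0,0],[1,-0.1,0.08,-0.25,0,0,0],[1,-0.24,-0.1,-0.42,0,0,0],[1,-0.24,-0.17,-0.42,0,0,0],[1,-0.24,-0.17,-0.42,0,0,0]]'
cat >> h.py <<'E'
def chk(z0=None):
    c=cam('wrist');D,D2,S,S2=measure(c,near=(.608,.0155),v=False);g=c['bgr'].max(2).astype(np.float32);M=S2[0]
    P=[]
    for a in np.radians(np.arange(0,360,2)):
        rr=np.arange(.0465,.051,.0002);X=np.c_[M[0]+rr*np.cos(a),M[1]+rr*np.sin(a),0*rr+.096]
        if np.hypot(*(X[8,:2]-D[0][:2]))<.0475: continue
        uv=proj(c,X).astype(np.float32);v=cv2.remap(g,uv[None,:,0],uv[None,:,1],cv2.INTER_LINEAR)[0]
        d=v[:-5]-v[5:];k=d.argmax()
        if d[k]>25:P.append(X[k+2,:2])
    P=np.array(P);f=circ(P,.048)
    print('dish',D,'sil',f,circ(P)[0],'S2',S2,'OFF mm',(D[0][:2]-f[0])*1e3,'vs fixed',(D[0][:2]-[.6082,.0156])*1e3)
E
python3 - <<'E'
from h import *
st();chk()
E
```

```text
time: 17.18
ee_pos: [0.5807, -0.0292, 0.1153]
eef_rot: [0.965, -0.263, -0.0, 0.0]
ft_force: [-1.6, -1.1, 0.4]
width: 0.0005
grip_force: 1.2
time: 18.18
ee_pos: [0.5452, 0.0549, 0.2442]
eef_rot: [0.965, -0.261, 0.002, -0.001]
ft_force: [-0.1, -0.6, -0.1]
width: 0.0
grip_force: 0.0
t 18.18 tcp [0.5452 0.0549 0.2442] q [ 0.965 -0.261  0.002 -0.001] F [-0.1  -0.62 -0.07] w 0.0 g 0.0 j [ 0.38  0.21 -0.64  1.63  0.13  1.34 -2.38]
dish (array([0.60548277, 0.01152079, 0.04495273]), np.float64(8.937494256370387e-05), 49) sil (array([0.60782885, 0.01483022]), np.float64(0.0001090485732131996), 101) [0.60795265 0.01502672 0.04781453] S2 (array([0.60768407, 0.01501868]), np.float64(0.00021211563994488064), 157) OFF mm [-2.34608064 -3.30942577] vs fixed [-2.71723095 -4.07920623]
```

```bash
python3 -m pendant '[[1,0.24,0.236,0,0,0,0],[1,0.24,0.236,0,0,0,0],[1,0.24,0.236,0.2,0,0,0],[1,0.24,0.236,0.4,0,0,0],[1,0.24,0.236,0.42,0,0,0],[1,0.24,0.236,0.42,0,0,0],[1,0.24,0.236,0.42,0,0,0],[1,0.24,0.225,0.418,0,0,0]]' | head -2
cat >> h.py <<'E'
def rel():
    s=r.read_state();c=cam('wrist');_,D2,SF,S2=measure(c,near=(.608,.0155),v=False)
    T=R.from_quat(s['eef_rot']).as_matrix();p=s['ee_pos']
    print('t',round(s['time'],2),'tcp',np.round(p,4),'F',np.round(s['ft_force'],1),'sil',S2,'sil-tcp y',(S2[0]-p[:2])@T[:2,1]*1e3,'dish-tcp y',(D2[0]-p[:2])@T[:2,1]*1e3)
E
python3 -c "from h import *;rel()"
python3 -m pendant '[[1,0,-0.012,0,0,0,0],[1,0,-0.022,0,0,0,0],[1,0,-0.032,0,0,0,0],[1,0,-0.041,0,0,0,0],[1,0,-0.049,0,0,0,0],[1,0,-0.055,0,0,0,0],[1,0,-0.055,0,0,0,0]]' | head -2
python3 -c "from h import *;rel()"
```

```text
time: 19.23
ee_pos: [0.5734, -0.0436, 0.1178]
t 19.23 tcp [ 0.5734 -0.0436  0.1178] F [-0.4 -0.3 -0.1] sil (array([0.60804224, 0.0147064 ]), np.float64(0.00012274506945183367), 192) sil-tcp y -67.85877439112714 dish-tcp y -62.43331466668828
time: 20.15
ee_pos: [0.5806, -0.0293, 0.1159]
t 20.15 tcp [ 0.5806 -0.0293  0.1159] F [-1.7 -2.   0.9] sil (array([0.61075591, 0.01916363]), np.float64(0.0001404512495931885), 200) sil-tcp y -57.00541896582238 dish-tcp y -51.939617193160686
```

```bash
python3 -m pendant '[[1,0,-0.003,0,0,0,0],[1,0,-0.006,0,0,0,0],[1,0,-0.006,0,0,0,0]]' | head -2
python3 -c "from h import *;rel()"
```

```text
time: 20.58
ee_pos: [0.5817, -0.0274, 0.1159]
t 20.57 tcp [ 0.5817 -0.0274  0.1159] F [-0.  -1.5 -0.4] sil (array([0.61037813, 0.01874441]), np.float64(0.00014863202599067066), 223) sil-tcp y -54.37656462278991 dish-tcp y -51.89322703219176
```

```bash
python3 -m pendant '[[1,0,-0.003,0,0,0,0],[1,0,-0.006,0,0,0,0],[1,0,-0.006,0,0,0,0]]' | head -2
python3 -c "from h import *;rel()"
```

```text
time: 21.0
ee_pos: [0.5826, -0.0259, 0.1159]
t 21.0 tcp [ 0.5826 -0.0259  0.1159] F [-0.6 -1.4 -0.5] sil (array([0.61016059, 0.01830297]), np.float64(0.00015032232996408187), 212) sil-tcp y -52.07862608370484 dish-tcp y -51.96300305778624
```

```bash
python3 -m pendant '[[1,0,0.01,0,0,0,0],[1,0,0.02,0,0,0,0],[1,0,0.03,0,0,0,0],[1,0,0.055,-0.05,0,0,0],[1,-0.1,0.06,-0.25,0,0,0],[1,-0.24,-0.1,-0.42,0,0,0],[1,-0.24,-0.17,-0.42,0,0,0],[1,-0.24,-0.17,-0.42,0,0,0],[1,-0.24,-0.17,-0.42,0,0,0]]' | head -2; python3 -m pendant '[[1,0,0.01,0,0,0,0],[1,0,0.02,0,0,0,0],[1,0,0.03,0,0,0,0],[1,0,0.055,-0.05,0,0,0],[1,-0.1,0.06,-0.25,0,0,0],[1,-0.24,-0.1,-0.42,0,0,0],[1,-0.24,-0.17,-0.42,0,0,0],[1,-0.24,-0.17,-0.42,0,0,0]]' | head -2; python3 -c "from h import *;st();chk()"
```

```text
time: 22.05
ee_pos: [0.5469, 0.0576, 0.2448]
t 22.05 tcp [0.5469 0.0576 0.2448] q [ 0.965 -0.261  0.002 -0.001] F [ 0.45  0.23 -1.29] w 0.0008 g 0.0 j [ 0.37  0.22 -0.64  1.63  0.13  1.34 -2.39]
dish (array([0.60842503, 0.01663891, 0.0450178 ]), np.float64(7.240335720012925e-05), 49) sil (array([0.608171 , 0.0155197]), np.float64(0.00010424871913750078), 117) [0.60811764 0.01541006 0.04789049] S2 (array([0.60783423, 0.01543738]), np.float64(0.00021339088543574636), 83) OFF mm [0.25402745 1.11920289] vs fixed [0.22502935 1.03890712]validation failed for argument at $...
```

Now about 1.1–1.5 mm off on the +y side. Pushing in small steps while watching the stage is controllable, so I'll do one last small nudge from +y the same way.

```bash
python3 -m pendant '[[1,0.246,-0.21,0,0,0,0],[1,0.246,-0.21,0,0,0,0],[1,0.246,-0.21,0.2,0,0,0],[1,0.246,-0.21,0.4,0,0,0],[1,0.246,-0.21,0.424,0,0,0],[1,0.246,-0.21,0.424,0,0,0],[1,0.246,-0.21,0.424,0,0,0],[1,0.246,-0.2,0.424,0,0,0]]' | head -2
python3 -c "from h import *;rel()"
python3 -m pendant '[[1,0,0.012,0,0,0,0],[1,0,0.022,0,0,0,0],[1,0,0.032,0,0,0,0],[1,0,0.041,0,0,0,0],[1,0,0.047,0,0,0,0],[1,0,0.047,0,0,0,0]]' | head -2
python3 -c "from h import *;rel()"
```

```text
time: 23.1
ee_pos: [0.6415, 0.0689, 0.1169]
t 23.1 tcp [0.6415 0.0689 0.1169] F [-0.8 -0.2  0. ] sil (array([0.60858964, 0.01593774]), np.float64(0.0001300836237375713), 220) sil-tcp y 62.31049506203113 dish-tcp y 59.70064840712292
time: 23.9
ee_pos: [0.6335, 0.0567, 0.115]
t 23.9 tcp [0.6335 0.0567 0.115 ] F [1.4 2.  1.1] sil (array([0.60515312, 0.01008378]), np.float64(0.00010247154146811614), 218) sil-tcp y 54.52864303646574 dish-tcp y 52.760348531206205
```

```bash
python3 -m pendant '[[1,0,-0.01,0,0,0,0],[1,0,-0.02,0,0,0,0],[1,0,-0.03,0,0,0,0],[1,0,-0.055,-0.05,0,0,0],[1,-0.1,-0.06,-0.25,0,0,0],[1,-0.24,0.1,-0.42,0,0,0],[1,-0.24,0.16,-0.42,0,0,0],[1,-0.24,0.16,-0.42,0,0,0]]' | head -2; python3 -c "from h import *;st();chk()"
```

```text
time: 24.95
ee_pos: [0.5468, 0.0506, 0.2436]
t 24.95 tcp [0.5468 0.0506 0.2436] q [ 0.964 -0.264  0.002  0.   ] F [-0.18  0.66  0.28] w 0.0005 g 0.0 j [ 0.4   0.22 -0.66  1.63  0.14  1.34 -2.39]
dish (array([0.60819042, 0.01651626, 0.04504979]), np.float64(0.0001026730182901828), 46) sil (array([0.608151  , 0.01587198]), np.float64(0.00012438221468307912), 138) [0.60813248 0.01581927 0.04792577] S2 (array([0.60790107, 0.0157672 ]), np.float64(0.00019611755760085155), 108) OFF mm [0.03941759 0.64427731] vs fixed [-0.00958246  0.91625517]
```

The dish is centred to within about 1 mm. Now the cover: move over it with the gripper opening.

```bash
python3 -m pendant '[[0,0.26,0.968,0,0,0,0],[0,0.26,0.968,0,0,0,0],[0,0.26,0.968,0,0,0,0],[0,0.26,0.968,0,0,0,0],[0,0.26,0.968,0,0,0,0],[0,0.26,0.968,0,0,0,0],[0,0.26,0.968,0,0,0,0],[0,0.26,0.968,0,0,0,0]]'
python3 - <<'E'
from h import *
st();c=cam('wrist');cv2.imwrite('pics/cov.png',c['bgr'])
m=(c['bgr'].max(2)<60).astype(np.uint8);n,l,s,C=cv2.connectedComponentsWithStats(m)
for k in range(1,n):
    if s[k,4]>100: print(s[k],C[k],onz(c,C[k],.062)[0])
E
```

```text
time: 26.0
ee_pos: [0.4675, -0.2363, 0.2407]
eef_rot: [0.965, -0.262, -0.0, -0.0]
ft_force: [-0.5, -0.3, -0.3]
width: 0.0437
grip_force: 0.0
t 26.0 tcp [ 0.4675 -0.2363  0.2407] q [ 0.965 -0.262 -0.    -0.   ] F [-0.55 -0.28 -0.29] w 0.0437 g 0.0 j [ 0.79  0.14 -0.44  1.7   0.06  1.32 -1.77]
[ 459    1   49   47 1717] [482.43331392  23.26674432] [ 0.53608514 -0.42738149  0.062     ]
[    0   107   640   373 77003] [252.90217264 395.06877654] [ 0.33644321 -0.08107437  0.062     ]
[ 303  113   38   40 1181] [321.72565622 132.3657917 ] [ 0.52836995 -0.27642657  0.062     ]
[   0  146   87  135 1669] [ 65.69802277 202.89394847] [ 0.59237913 -0.04848823  0.062     ]
[  0 223  16  56 278] [  8.12589928 248.86330935] [0.58676236 0.02742285 0.062     ]
[ 207  276  222   61 5888] [317.36888587 315.62007473] [ 0.38203441 -0.18614237  0.062     ]
[  374   287   266   103 15956] [503.7162196  337.86281023] [ 0.26634601 -0.33371091  0.062     ]
```

View pics/cov.png

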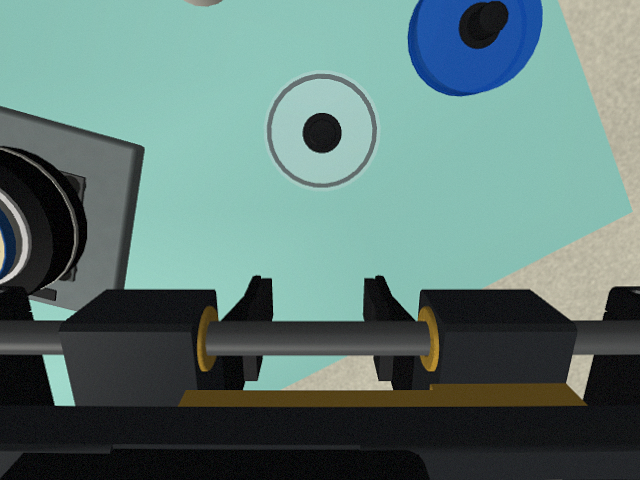

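The clear cover is at (322,132), with its black knob and ring of about 55 px radius. The blue decoy is at (475,45) and the stage at the left edge.

Run:
```python
from h import *
c=cam('wrist');t=cam('top');b=cam('side');s=r.read_state()
m=(c['bgr'].max(2)<60).astype(np.uint8);n,l,S,C=cv2.connectedComponentsWithStats(m);k=l[132,322]
h=cv2.convexHull(np.argwhere(l==k)[:,::-1].astype(np.float32))[:,0];h=h+.5*(h-h.mean(0))/np.linalg.norm(h-h.mean(0),axis=1)[:,None]
kn=circ(onz(c,h,.062)[:,:2]);print('knob',kn)
g=c['bgr'].max(2).astype(np.float32);P=[]
for a in np.radians(np.arange(0,360,3)):
    rr=np.arange(.040,.056,.0002);X=np.c_[kn[0][0]+rr*np.cos(a),kn[0][1]+rr*np.sin(a),0*rr+.003];uv=proj(c,X).astype(np.float32)
    v=cv2.remap(g,uv[None,:,0],uv[None,:,1],1)[0];P.append(X[v.argmin(),:2])
ring=circ(np.array(P));print('ring',ring)
K=[]
for cc,uv in ((t,(407.1,277)),(b,(355.2,212.3)),(c,C[k])): K.append((cc['o'],ray(cc,uv)[0]))
print('tri',tri(K),tri(K[::2]),tri(K[1:]))
p=s['ee_pos'];T=R.from_quat(s['eef_rot']).as_matrix();q=np.r_[(kn[0][:2]),.051]
print('shift units',T.T@(q-p)/.3,p)
```

```text
knob (array([ 0.52806605, -0.27635892,  0.01643353]), np.float64(5.1650940215183794e-05), 27)
ring (array([ 0.52699342, -0.27737628,  0.05243361]), np.float64(0.00041005642880705785), 120)
tri (array([ 0.52844045, -0.27567377,  0.04810137]), [np.float64(0.0012906713908055565), np.float64(0.0012117580702418777), np.float64(0.0009582565096346586)]) (array([ 0.52818893, -0.27652379,  0.04006602]), [np.float64(0.00019287678683402884), np.float64(0.00019287678683398938)]) (array([ 0.52891752, -0.27645865,  0.04796514]), [np.float64(0.0008045018139562968), np.float64(0.0008045018139561063)])
shift units [0.24146893 0.00900106 0.63268765] [ 0.46696546 -0.237306    0.24079716]
```

```bash
python3 -m pendant '[[0,0.241,0.011,0.1,0,0,0],[0,0.241,0.011,0.25,0,0,0],[0,0.241,0.011,0.4,0,0,0],[0,0.241,0.011,0.5,0,0,0],[0,0.241,0.011,0.56,0,0,0],[0,0.241,0.011,0.6,0,0,0],[0,0.241,0.011,0.61,0,0,0],[0,0.241,0.011,0.61,0,0,0]]'
python3 - <<'E'
from h import *
st();c=cam('wrist');cv2.imwrite('pics/grasp.png',c['bgr'])
E
```

```text
time: 27.2
ee_pos: [0.5277, -0.2778, 0.0586]
eef_rot: [0.965, -0.263, 0.001, 0.0]
ft_force: [1.2, -0.6, 0.7]
width: 0.0431
grip_force: 0.0
t 27.2 tcp [ 0.5277 -0.2778  0.0586] q [ 0.965 -0.263  0.001  0.   ] F [ 1.17 -0.59  0.66] w 0.0431 g 0.0 j [ 0.73  0.46 -0.4   1.71  0.21  1.01 -1.85]
```

View pics/grasp.png

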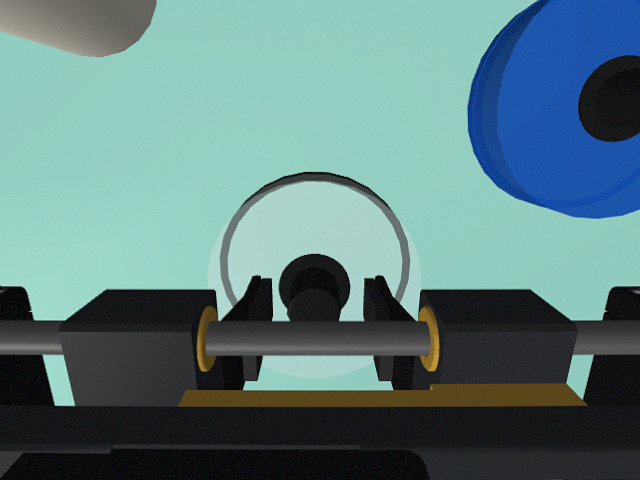

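The knob at (315,300) stands centred between the fingertips at (258,290) and (375,290), with the ring and flange below it. I'll lower a little and close.

```bash
python3 -m pendant '[[0,0,0,0.012,0,0,0],[0,0,0,0.012,0,0,0],[1,0,0,0.012,0,0,0],[1,0,0,0.012,0,0,0],[1,0,0,0.012,0,0,0],[1,0,0,0.012,0,0,0],[1,0,0,0.012,0,0,0]]' 15
```

```text
time: 28.12
ee_pos: [0.5274, -0.2775, 0.0542]
eef_rot: [0.965, -0.263, 0.0, -0.0]
ft_force: [0.2, 0.7, 0.7]
width: 0.0235
grip_force: 15.0
```

```bash
python3 -m pendant '[[1,0,0,-0.1,0,0,0],[1,0,0,-0.25,0,0,0],[1,0,0,-0.4,0,0,0],[1,0,0,-0.5,0,0,0],[1,0,0,-0.5,0,0,0]]'; python3 -m pendant '[[1,-0.04,-0.14,0,0,0,0],[1,-0.08,-0.28,0,0,0,0],[1,-0.12,-0.43,0,0,0,0],[1,-0.16,-0.58,0,0,0,0],[1,-0.2,-0.73,0,0,0,0],[1,-0.24,-0.87,0,0,0,0],[1,-0.264,-0.975,0,0,0,0],[1,-0.264,-0.975,0,0,0,0]]'
python3 - <<'E'
from h import *
st();c=cam('wrist');cv2.imwrite('pics/pre.png',c['bgr'])
st()
E
```

```text
time: 28.75
ee_pos: [0.5281, -0.2781, 0.2062]
eef_rot: [0.965, -0.263, 0.002, 0.001]
ft_force: [0.0, 0.4, -2.0]
width: 0.0238
grip_force: 15.0
time: 29.75
ee_pos: [0.6069, 0.0181, 0.202]
eef_rot: [0.965, -0.261, -0.001, -0.0]
ft_force: [0.0, -1.2, -2.7]
width: 0.0236
grip_force: 15.0
t 29.75 tcp [0.6069 0.0181 0.202 ] q [ 0.965 -0.261 -0.001 -0.   ] F [ 0.04 -1.24 -2.67] w 0.0236 g 15.000198588240892 j [ 0.35  0.37 -0.57  1.53  0.2   1.3  -2.35]
t 29.8 tcp [0.6068 0.0157 0.2021] q [ 0.965 -0.262 -0.001  0.   ] F [-0.14 -0.49 -2.34] w 0.0237 g 14.99988689320162 j [ 0.35  0.37 -0.57  1.53  0.2   1.3  -2.35]
```

View pics/pre.png

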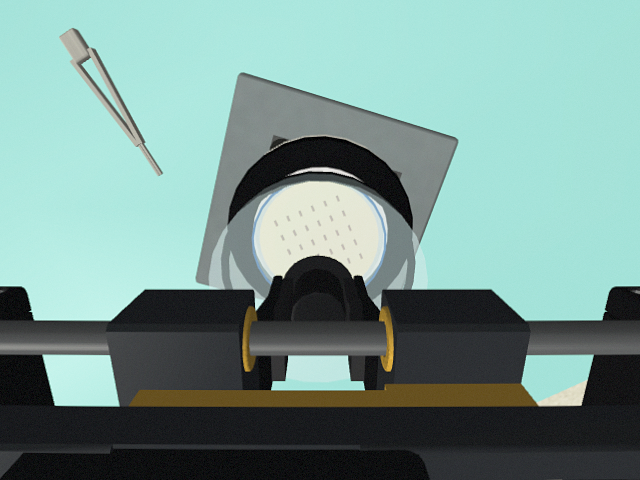

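The cover is held above the dish, and the dish and drum can be seen through it. I'll lower part way, settle, and correct x/y.

```bash
python3 -m pendant '[[1,0,0,0.04,0,0,0],[1,0,0,0.07,0,0,0],[1,0,0,0.07,0,0,0],[1,0,0,0.07,0,0,0]]'
python3 - <<'E'
from h import *
c=cam('wrist');s=st()
# foot ring in hand: darkest along radial, upper half of view only
p=s['ee_pos'];T=R.from_quat(s['eef_rot']).as_matrix();T[:,2]=[0,0,-1];print('shift to target units',(T.T@(np.array([.608,.0148,p[2]])-p))/.3)
b=cam('side');t=cam('top')
cv2.imwrite('pics/side2.png',cv2.resize(b['bgr'][180:340,220:380],None,fx=3.5,fy=3.5))
E
```

```text
time: 30.3
ee_pos: [0.6076, 0.0142, 0.1833]
eef_rot: [0.965, -0.264, 0.0, 0.0]
ft_force: [0.1, -0.4, -2.3]
width: 0.0239
grip_force: 15.0
t 30.35 tcp [0.6077 0.0144 0.1835] q [ 0.965 -0.263  0.    -0.   ] F [-0.64 -0.47 -1.75] w 0.0232 g 15.000065092463046 j [ 0.35  0.38 -0.57  1.56  0.21  1.26 -2.35]
shift to target units [ 7.5534276e-05 -1.6192302e-03  0.0000000e+00]
```

View pics/side2.png

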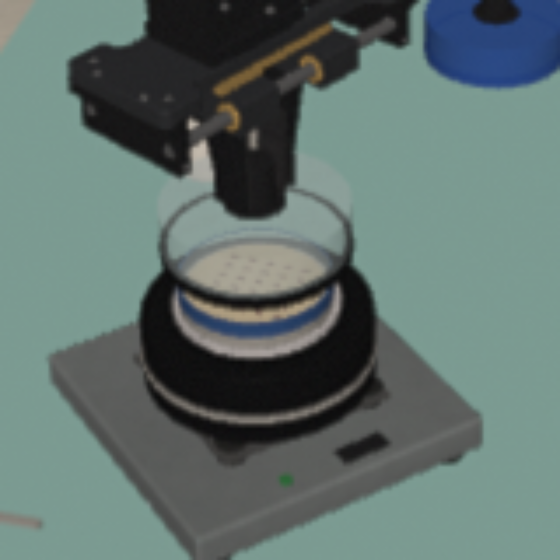

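The side view shows the cover level and concentric above the dish. Lowering.

```bash
python3 -m pendant '[[1,0,-0.001,0.015,0,0,0],[1,0,-0.001,0.03,0,0,0],[1,0,-0.001,0.045,0,0,0],[1,0,-0.001,0.06,0,0,0],[1,0,-0.001,0.075,0,0,0],[1,0,-0.001,0.088,0,0,0],[1,0,-0.001,0.088,0,0,0],[1,0,-0.001,0.088,0,0,0]]'
python3 - <<'E'
from h import *
c=cam('side');st();c=cam('wrist')
cv2.imwrite('pics/low.png',c['bgr'])
st()
E
```

```text
time: 31.45
ee_pos: [0.6078, 0.0149, 0.1569]
eef_rot: [0.965, -0.263, 0.0, -0.0]
ft_force: [-0.2, 0.1, -1.6]
width: 0.0237
grip_force: 15.0
t 31.5 tcp [0.6078 0.0149 0.1569] q [ 0.965 -0.263  0.    -0.   ] F [ 0.52 -0.11 -2.65] w 0.0235 g 15.000061278697103 j [ 0.35  0.41 -0.56  1.59  0.23  1.22 -2.36]
t 31.55 tcp [0.6079 0.0148 0.157 ] q [ 0.965 -0.263  0.    -0.   ] F [-0.01  0.61 -1.96] w 0.0234 g 15.00002195360139 j [ 0.35  0.41 -0.56  1.59  0.23  1.22 -2.36]
```

```bash
python3 -m pendant '[[1,0,0,0.006,0,0,0],[1,0,0,0.012,0,0,0],[1,0,0,0.017,0,0,0],[1,0,0,0.022,0,0,0],[1,0,0,0.026,0,0,0],[1,0,0,0.03,0,0,0],[1,0,0,0.03,0,0,0],[1,0,0,0.03,0,0,0]]'
```

```text
time: 32.55
ee_pos: [0.6078, 0.0148, 0.1478]
eef_rot: [0.965, -0.263, 0.0, 0.0]
ft_force: [0.5, 0.2, -2.1]
width: 0.0236
grip_force: 15.0
```

```bash
python3 -m pendant '[[1,0,0,0.002,0,0,0],[1,0,0,0.004,0,0,0],[1,0,0,0.006,0,0,0],[1,0,0,0.006,0,0,0]]'
```

```text
time: 33.05
ee_pos: [0.6078, 0.0149, 0.1461]
eef_rot: [0.965, -0.263, 0.0, -0.0]
ft_force: [-0.3, 0.8, -1.1]
width: 0.0237
grip_force: 15.0
```

```bash
python3 -m pendant '[[1,0,0,0.002,0,0,0],[1,0,0,0.002,0,0,0]]'; python3 -m pendant '[[0.3,0,0,0,0,0,0],[0,0,0,0,0,0,0],[0,0,0,0,0,0,0],[0,0,0,-0.04,0,0,0],[0,0,0,-0.15,0,0,0],[0,0,0,-0.3,0,0,0],[0,-0.2,0,-0.4,0,0,0],[0,-0.23,0,-0.4,0,0,0]]'
python3 - <<'E'
from h import *
st();c=cam('wrist');b=cam('side')
a=cv2.resize(b['bgr'][190:350,220:380],(560,560)) 
w=cv2.resize(c['bgr'][:300,150:500],(240,206))
a2=np.zeros((560,800,3),np.uint8);a2[:,:560]=a;a2[:206,560:]=w;cv2.imwrite('pics/fin.png',a2)
D=measure(c,near=(.608,.0155),v=False)[0];print('dish',D)
E
```

```text
time: 33.3
ee_pos: [0.6082, 0.0149, 0.146]
eef_rot: [0.965, -0.263, 0.001, -0.0]
ft_force: [-0.1, 0.4, 4.7]
width: 0.0236
grip_force: 15.0
time: 34.3
ee_pos: [0.5474, 0.0527, 0.2689]
eef_rot: [0.965, -0.262, 0.002, -0.001]
ft_force: [-0.4, 0.2, 1.5]
width: 0.0436
grip_force: 0.0
t 34.3 tcp [0.5474 0.0527 0.2689] q [ 0.965 -0.262  0.002 -0.001] F [-0.36  0.15  1.46] w 0.0436 g 0.0 j [ 0.36  0.2  -0.62  1.59  0.12  1.38 -2.37]
dish (array([0.60870015, 0.01229252, 0.04069847]), np.float64(5.396735932380616e-05), 12)
```

View pics/fin.png

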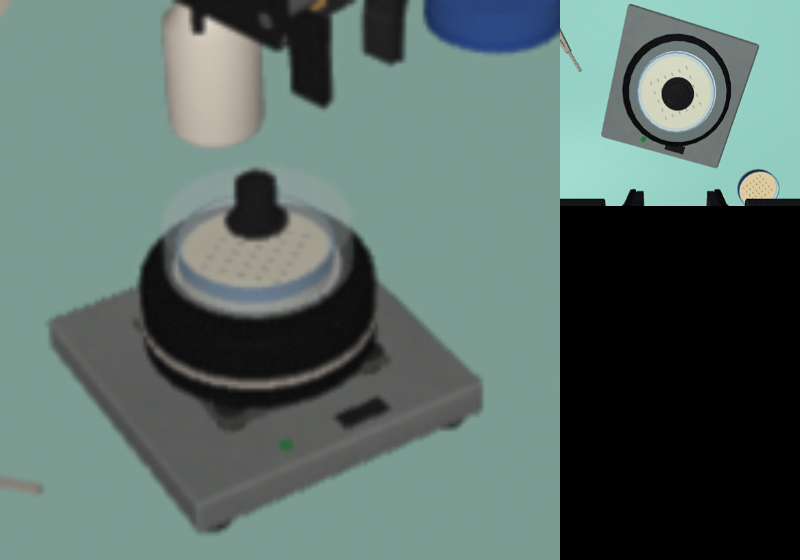

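The cover sits level and concentric around the disc, and the gripper is clear. One last numeric check of the dish through the clear cover, using the tan pad.

Run:
```python
from h import *
c=cam('wrist');hsv=cv2.cvtColor(c['bgr'],cv2.COLOR_BGR2HSV);u=proj(c,[.608,.0155,.114])[0].astype(int)
m=cv2.inRange(hsv,(12,14,120),(45,255,255));roi=np.zeros_like(m);cv2.circle(roi,tuple(int(x) for x in u),62,255,-1);m=cv2.morphologyEx(m&roi,cv2.MORPH_OPEN,np.ones((3,3)))
h=cv2.convexHull(np.argwhere(m>0)[:,::-1].astype(np.float32))[:,0]
print('pad',circ(onz(c,h,.110)[:,:2]))
b=(c['bgr'].max(2)<60).astype(np.uint8);n,l,s,C=cv2.connectedComponentsWithStats(b);k=[i for i in range(1,n) if np.hypot(*(C[i]-u))<25 and s[i,4]<4000];print('knob',[onz(c,C[i],.135)[0] for i in k])
```

```text
pad (array([0.60834826, 0.01602113, 0.03993658]), np.float64(5.2556001444221915e-05), 46)
knob [array([0.60769338, 0.01406541, 0.135     ])]
```

The pad centre is at (0.6083, 0.0160), within 1 mm of the mark. Handing in.

```bash
python3 -c "from bench import r;print(r.close_job())"
```

```text
the job is handed in; nothing more can be done
None
```

The job is handed in at about 34 s. My last measurement put the dish within about 1 mm of the mark. The cover is seated level around the silver disc and released. The spray bottle and tweezers were still standing or lying in view, and I never moved near the jar, though I didn't re-measure any of them. The highest force reading while tapping was about 5 N, but forces were only read at the end of each move, so I can't rule out a brief higher peak.

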